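# Swing a reagent carrier into a platform mixer's spring catch

## Robot

A 6-joint arm with a two-finger parallel gripper is mounted at the origin on a cart in front of the work surface, level with it; the furniture and walls round the work are solid. World frame = base frame: x ahead of the robot, y to its left, z up, the work surface at z = 0. Lengths are in mm, angles in degrees, forces in N, time in s.
With the tool pointing down it reaches from about 350 to 850 mm from the base axis. Payload 8.1 kg.
Tool frame: the origin (TCP) lies midway between the tips of the shut fingers; the grasp point (between the pads) lies 19 mm behind it (hold_point_z is the distance from the TCP to the grasp point, in mm); z points along the fingers, y is the direction in which the jaws open and shut (so a half turn about z gives the same grasp; the last joint's range is limited). The gripper opens to 85 mm and grips with 20 to 120 N. Pads are 22 mm wide; open, the fingers measure 114 mm over their backs; the gripper's body (76 mm by 85 mm) begins 54 mm behind the grasp point. The pads swing forward as they close: fully open they stand 13 mm farther back than shut.
Start: joints at [61.112, 7.471, 85.268, -0, 87.261, -4.893], TCP at [243.978, 548.16, 231.292] pointing down, gripper open.
Joint ranges: [-169.43, 169.43], [-51.17, 129.36], [1.28, 143.12], [-76.62, 256.62], [0, 156.53], [-152.29, 152.29]. Speed limits (degrees/s): [136.94, 136.94, 159.86, 180, 180, 180].

## Interface

Orientations are given as [roll, pitch, yaw] about the fixed x, y, z axes, in that order (R = Rz(yaw) Ry(pitch) Rx(roll)).
In Python, from bench import sense, snapshot, camera_params, hand_in, hold_point_z gives the robot as it stands.
- The arm moves only by the tool servo_tool, never from a script. Its argument "motion" is a list of rows, each a list of 7 numbers: the finger opening in mm, from 0 to 85.4, then the shift along the tool's x, y, z in mm, then the turn, a rotation vector about the tool's x, y, z in rad. A call has 1 to 10 rows; each row shifts and turns the pose as measured when the row begins, along the tool's axes as they then stand; what a row does not reach is not made up. A row lasts 1/10 s, in which the tool goes at most 50 mm and 8.59 degrees, less where a joint would pass 70% of its speed; a pose out of reach is approached as far as the arm can. A call with a gripper value outside its range is refused whole. The fingers move at their own pace and stop on an object; "force" is the grip in N (left out, the last holds). Time passes only in rows, so rows that do not move let the fingers close. It gives the time, the measured TCP pose, the force and the opening at its end, in the units of the state.
- sense(): the state, without advancing time (a new reading comes with each control period).
- snapshot(name): name is "scene" or "top"; returns the picture (420x560x3 uint8, blue, green, red); there is no depth.
- camera_params(name): a dict with "fx", "fy", "cx", "cy" (pixels), "R" (3x3) and "t" (3): a world point X has camera coordinates R X + t. Camera axes: x right, y down, z forward; pixel columns grow to the right and rows downward; lengths in mm; the calibration is good to about 2 mm. A picture is of the moment at which its call begins. camera_params takes no time and is no camera call.
- hand_in(): hands the job in, once; it reports no verdict.
The state is a dict: "time": time; "joint_pos": joint angles; "qd": joint speeds; "joint_efforts": joint torques, N m; "tool_pos": TCP position; "tcp_rot": TCP orientation; "ft_force": force on the tool from outside, world axes, zero at the start; "wrist_torque": the same for the moment, N m; "finger_gap": finger opening in mm.
Only numpy, scipy, OpenCV 4.12 (cv2) and the standard library are available. Lean on these libraries where they do the work, as an engineer would, in place of code of your own. Each camera call takes 0.05 s, during which the arm holds its last target. There are 200 camera calls.

## Task

Load the reagent carrier on the platform mixer: set it down softly on the platform with its forked end pushed fully onto the headed post and its other end swung out towards you, clear of the catch, and let go of it. Then push near the free end so that the carrier pivots about the post, until it is home against the back stop and the orange spring catch has snapped out in front of it. Feel for the post and the stop rather than ramming them (40 N is too much), keep the carrier upright and do not disturb the cups and the jar behind it.

Things in the scene. Friction and masses are not known exactly. Their poses are not given: they have to be found in the camera images.
- carrier: Long white reagent carrier with three capped bottles fixed in it (the place at the free end is empty), 0.4 to 0.63 kg. Origin: centre of underside; x along it to the forked end, y across, z up. Base plate x -112..112, y -30..30, z 0..8 mm. Side walls: outer faces y = +-24 mm, x -105..99, z 8..44. Bottle tops z = 81. When home its y axis points to the mixer's panel.
- tab (a point): on the carrier at x = y = 0, z = 100 mm: where to grip the blue upright tab, which is 30 mm along the carrier's x, 12 mm thick along y and reaches from z = 44 to 115 mm; the nearest bottles begin 23 mm from its centre along x
- fork (a point): on the carrier's underside at x = 118 mm, y = 0: lies on the post's axis when the slot's bottom touches the post. The fork's two prongs, 8 mm thick, run from x = 112 to about 131 mm with a 15 mm slot between them, the mouth flared to about 20 mm
- free_end (a point): centre of the carrier's free end face (carrier x = -112, y = 0, z = 26 mm). An end cheek 60 mm wide, to z = 46 mm; its -y edge is rounded (it leads in the swing), its +y edge square
- mixer: White platform mixer, fixed. Origin: centre of underside; x to its back (away from the panel with display and knobs), y to its left, z up. Platform with rubber mat 236 (x) by 306 mm (y), top at z = 78 mm. The home carrier lies along mixer y, centred on x = 35 mm, fork to +y. The platform towards the panel is free: the carrier may stand swung out by up to about 0.5 rad.
- post (a point): foot of the steel post's axis on the platform (mixer x = 35, y = 125, z = 78 mm). Post diameter 12 mm; its head, 20 mm across, begins 12.5 mm and ends 18.5 mm above the platform, so the fork must slide under it along the platform
- stop (a point): nominal centre of the back stop's rubber face (mixer x = 65, y = -83, z = 103 mm), which faces the panel, is 54 mm wide and reaches 45 mm above the platform. The real stop and the catch share one bracket screwed down in slots: both stand up to 8 mm nearer the panel or farther back than nominal, different every time and not reported
- catch (a joint): orange spring catch, 12..40 mm above platform; slides along mixer y; 0 m = fully out (nose tip at mixer y = -99 mm), 0.014 = in. 3.6 N + 0.3 N/mm. Its ramp (mixer x about -26..-3 mm) is pushed in by the carrier's leading edge (4 to 12 N at the free end); the end cheek then holds it 6 to 8 mm in until the carrier is within 1.5 mm of the stop, when it snaps out in front
- sample_jar: bystander: clear jar 46 x 46 x 80 mm, origin at the centre of its underside
- weigh_cup: bystander: small clear weighing cup 46 mm wide, 28 mm high, origin at the centre of its underside
- weigh_cup_b: bystander: small clear weighing cup 43 mm wide, 27 mm high, origin at the centre of its underside
- fluted_cup: bystander: pale violet fluted cup 47 mm wide, 58 mm high, origin at the centre of its underside

How it is judged (in metres and radians):
On the way, in this order (a step that is already met when the one before it is completed fails the run):
1. carrier stands on the platform, fork fully on the post, swung out at least 0.2 rad and clear of the catch, and is let go (horizontal distance between fork and post below 0.005 m and z of fork in the frame of post below 0.004 m and angle between carrier's own z axis and vertical below 0.05 rad and angle between the x axis of carrier and the y axis of mixer, either way round above 0.2 rad and contact force between the fingers and carrier below 0.1 N and value of joint catch below 0.002 m), for 0.2 s.
2. the free end has swung onto the catch and pushes it back (value of joint catch above 0.004 m).
At the end, for the whole second after the job is handed in: The carrier stands upright on the platform, let go and at rest, its fork on the post (within 5 mm of fully home), its free end behind the catch (free end centre no more than 13 mm short of the nominal home line), and the catch has snapped out again (within 3 mm of fully out) (horizontal distance between fork and post below 0.005 m and z of fork in the frame of post below 0.004 m and x of free_end in the frame of mixer above 0.022 m and value of joint catch below 0.003 m and angle between carrier's own z axis and vertical below 0.05 rad and linear speed of carrier below 0.02 m/s and contact force between the fingers and carrier below 0.1 N); the robot touches nothing.
It fails at once if with its fork at the post, the carrier presses on the mixer (post, catch, stop, platform) with more than 40 N (contact force between carrier and mixer above 40 N and horizontal distance between fork and post below 0.02 m).
It fails at once if the carrier strikes or presses any part of the mixer with more than 90 N, as when dropped on it (contact force between carrier and mixer above 90 N).
It fails at once if the carrier is tipped by more than 0.35 rad (angle between carrier's own z axis and vertical above 0.35 rad).
It fails at once if a bystander is moved by more than 20 mm (distance of any of sample_jar, weigh_cup, weigh_cup_b, fluted_cup from where it was at the start of the episode above 0.02 m).
It also fails if it takes over 67 s, if anything falls off the work surface, if the arm or the gripper's body presses on something with over 40 N, if the wrist force passes 120 N, or if a joint passes its speed limit or range.

## Working session

There is one attempt and no reset: what is moved stays moved. The work goes in short steps, Python scripts to look and compute and a tool call to move; the robot and the scene stay as the last step left them, time stands still between calls to the robot, and variables do not carry over. Pictures are saved under pics/ and viewed, about 8 in all and at most 12, crops included, and the job is handed in when it is done.

Besides the shell and the picture viewer there is one more tool, called after "Emit:" as name(argument=value, ...) on one line, values as JSON. servo_tool: Moves the arm, as the interface text tells. Its arguments: {"type":"object","properties":{"motion":{"type":"array"},"force":{"type":"number"}},"required":["motion"]}

```bash
mkdir -p pics; cat > h.py <<'E'
import numpy as np, cv2
from bench import sense, snapshot, camera_params, hand_in, hold_point_z
def ray(name,u,v,z):
    c=camera_params(name);R=np.array(c["R"]);t=np.array(c["t"])
    d=R.T@np.array([(u-c["cx"])/c["fx"],(v-c["cy"])/c["fy"],1]);o=-R.T@t
    return o+d*(z-o[2])/d[2]
def proj(name,X):
    c=camera_params(name);p=np.array(c["R"])@np.array(X)+np.array(c["t"])
    return c["fx"]*p[0]/p[2]+c["cx"],c["fy"]*p[1]/p[2]+c["cy"]
E
python3 - <<'E'
from h import *
for n in("scene","top"):
    cv2.imwrite(f"pics/{n}0.png",snapshot(n)); c=camera_params(n); R=np.array(c["R"]);print(n,c["fx"],(-R.T@np.array(c["t"])).round(),R.round(2).tolist())
print(sense(),hold_point_z)
E
```

```text
scene 429.10095758999313 [  23. -576.  996.] [[0.67, -0.74, -0.0], [-0.57, -0.51, -0.65], [0.48, 0.44, -0.76]]
top 445.7963162250449 [ 506.  -67. 1151.] [[0.0, -1.0, 0.02], [-1.0, -0.01, -0.08], [0.08, -0.02, -1.0]]
{'time': 0.1, 'joint_pos': array([ 6.11112506e+01,  7.51073667e+00,  8.53220549e+01,  2.32106010e-03,
        8.72602780e+01, -4.89202481e+00]), 'qd': array([ 0.02139222, -0.07031996, -0.16519132, -0.06268001, -0.01713359,
        0.04284727]), 'joint_efforts': array([ 3.52665329e-04, -5.70951676e+01, -5.01944268e+01, -1.36544804e-04,
        8.00572860e-03, -1.59393352e-05]), 'tool_pos': array([243.73607391, 547.74257948, 230.35921759]), 'tcp_rot': array([-1.79907467e+02, -1.02465787e-02,  1.56003154e+02]), 'ft_force': array([-0.19396573,  0.08747226, -0.69613246]), 'wrist_torque': array([-0.0111942 , -0.00533112,  0.02905417]), 'finger_gap': 85.37974584041615} 18.700000000000003
```

View pics/scene0.png

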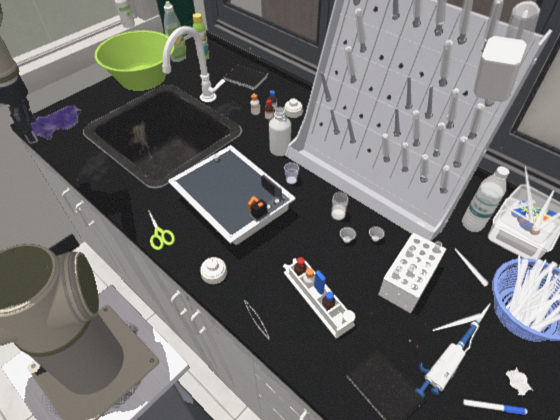

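View pics/top0.png

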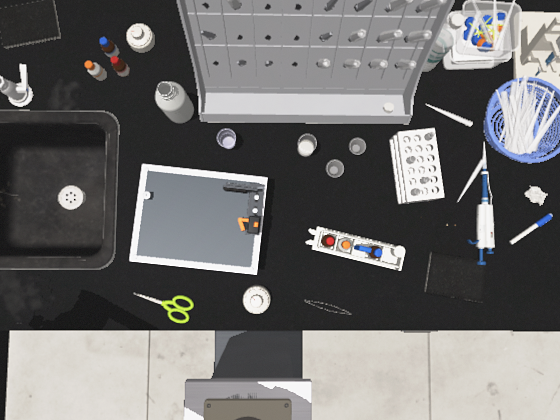

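The top view shows the mixer platform (corners about (142,165), (267,178), (258,273), (131,262)), the post near (147,195) and the catch near (248,224). The carrier lies at about (312,238) to (403,257) with its fork to the left. Next I'll enlarge both areas.

```bash
python3 - <<'E'
from h import *
a=cv2.imread("pics/top0.png");s=cv2.imread("pics/scene0.png")
A=cv2.resize(a[155:280,125:275],None,fx=4,fy=4,interpolation=cv2.INTER_CUBIC)[:, :]
B=cv2.resize(a[220:275,300:415],None,fx=5,fy=5,interpolation=cv2.INTER_CUBIC)
cv2.imwrite("pics/a.png",A);cv2.imwrite("pics/b.png",B)
# blue tab, mask in both
for n,i in(("top",a),("scene",s)):
    h=cv2.cvtColor(i,cv2.COLOR_BGR2HSV)
    m=cv2.inRange(h,(105,120,40),(125,255,255))
    k,_,st,ce=cv2.connectedComponentsWithStats(m)
    print(n,[(st[j].tolist(),ce[j].round(1).tolist()) for j in range(1,k) if st[j,4]>15])
# platform gray mask
h=cv2.cvtColor(a,cv2.COLOR_BGR2HSV)
print(h[220,190],a[220,190],a[180,138+0],a[172,200])
g=cv2.inRange(a,(60,55,45),(130,125,115));g=cv2.morphologyEx(g,cv2.MORPH_OPEN,np.ones((3,3)))
k,l,st,ce=cv2.connectedComponentsWithStats(g)
c=max(cv2.findContours((l==l[220,190]).astype(np.uint8),0,2)[0],key=cv2.contourArea)
r=cv2.minAreaRect(c);print(r,cv2.boxPoints(r))
P=np.array([ray("top",*p,78) for p in cv2.boxPoints(r)]);print(P.round(1),np.linalg.norm(np.diff(P,axis=0),axis=1))
E
```

```text
top [([497, 13, 8, 7, 45], [500.6, 15.8]), ([483, 15, 8, 6, 25], [486.2, 17.0]), ([464, 17, 9, 23, 98], [467.4, 26.6]), ([471, 35, 10, 10, 51], [474.9, 39.2]), ([99, 37, 10, 10, 75], [103.6, 41.3]), ([482, 42, 10, 5, 31], [486.3, 44.6]), ([482, 174, 6, 23, 120], [484.2, 185.9]), ([535, 213, 17, 14, 109], [543.7, 219.8]), ([467, 239, 11, 5, 31], [471.6, 241.5]), ([354, 246, 18, 7, 77], [363.1, 248.5]), ([373, 248, 9, 9, 59], [377.4, 252.1]), ([477, 249, 9, 16, 79], [480.9, 257.7]), ([486, 249, 8, 5, 30], [489.5, 251.3])]
scene [([269, 90, 6, 7, 32], [271.9, 93.0]), ([515, 209, 11, 7, 34], [520.3, 211.2]), ([548, 211, 8, 5, 26], [551.2, 212.7]), ([315, 270, 11, 24, 194], [319.6, 281.0]), ([326, 292, 8, 10, 63], [329.3, 296.0]), ([461, 325, 15, 19, 110], [467.8, 334.2]), ([419, 363, 10, 10, 51], [422.6, 368.3]), ([415, 380, 15, 18, 103], [422.2, 388.5]), ([431, 387, 8, 8, 46], [434.9, 390.6]), ([504, 404, 21, 12, 171], [514.1, 409.5])]
[104  22 148] [148 142 135] [31 30 30] [247 247 247]
((279.5, 209.5), (419.0, 559.0), 90.0) [[-1.2828176e-14  0.0000000e+00]
 [ 5.5900000e+02  0.0000000e+00]
 [ 5.5900000e+02  4.1900000e+02]
 [ 0.0000000e+00  4.1900000e+02]]
[[1089.6  616.8   78. ]
 [1112.1 -782.2   78. ]
 [  84.5 -738.4   78. ]
 [  88.4  563.9   78. ]] [1399.17025031 1028.56809129 1302.34454214]
```

View pics/a.png

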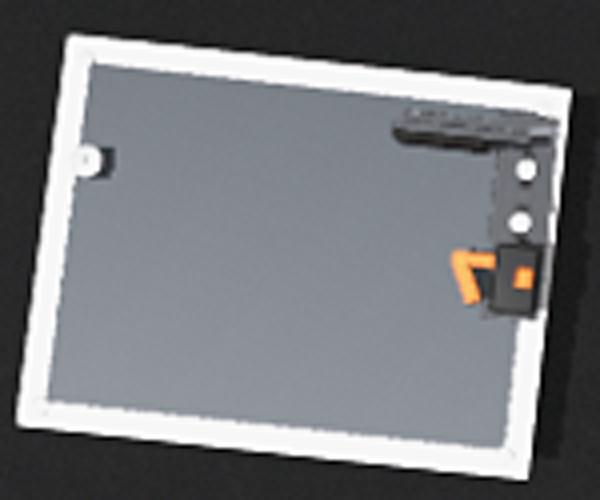

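View pics/b.png

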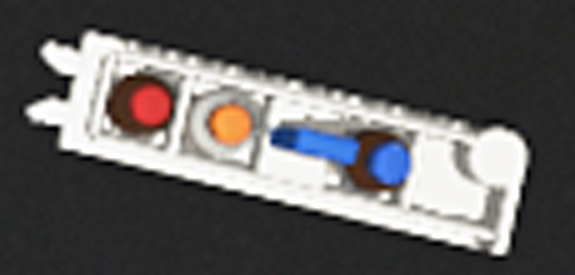

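Crop a shows the post head at full-image pixel (147.0,195.0), the tray corners at about (142,164), (268,177), (257,275) and (129,261), and the orange catch nose at about (239,222). Crop b shows the prong tips at (309,230) and (306,242). The blue tab top runs from (354,247) to (372,250), and the rounded (-y) edge is at the upper right, so the carrier's y axis already points to the robot.

```bash
cat >> h.py <<'E'
def rot(a): return np.array([[np.cos(a),-np.sin(a)],[np.sin(a),np.cos(a)]])
def tri(u,v,u2,v2):
    M=[];b=[]
    for n,p,q in(("top",u,v),("scene",u2,v2)):
        c=camera_params(n);R=np.array(c["R"]);t=np.array(c["t"])
        for w,f,cc,i in((p,c["fx"],c["cx"],0),(q,c["fy"],c["cy"],1)):
            k=(w-cc)/f;M.append(R[i]-k*R[2]);b.append(k*t[2]-t[i])
    return np.linalg.lstsq(np.array(M),np.array(b),rcond=None)[0]
E
python3 - <<'E'
from h import *
a=cv2.imread("pics/top0.png");s=cv2.imread("pics/scene0.png")
g=(a.min(axis=2)>90).astype(np.uint8)
k,l,st,ce=cv2.connectedComponentsWithStats(g)
c=max(cv2.findContours((l==l[220,190]).astype(np.uint8),0,2)[0],key=cv2.contourArea)
q=cv2.approxPolyDP(cv2.convexHull(c),5,True)[:,0];print("tray px",q.tolist())
r=cv2.boxPoints(cv2.minAreaRect(c));P=np.array([ray("top",*p,78) for p in r])[:,:2]
print(r.tolist(),P.round(1).tolist(),np.linalg.norm(np.roll(P,-1,0)-P,axis=1))
e=np.roll(P,-1,0)-P
for d in e: print("edge deg",np.degrees(np.arctan2(d[1],d[0])))
ctr=P.mean(0);print("ctr",ctr)
post=ray("top",147,195,96.5);print("post",post)
# carrier
m=(a[200:300,290:425].max(axis=2)>110).astype(np.uint8)
c=max(cv2.findContours(m,0,2)[0],key=cv2.contourArea)+np.array([290,200])
r=cv2.minAreaRect(c);print(r);print(cv2.boxPoints(r).tolist())
f=ray("top",307.5,236,8);print("fork tip",f)
for z in(100,115): print("tab ends",ray("top",354.5,247,z),ray("top",371.5,250.5,z))
# blue region tab in top & scene top edge
for n,i,b in(("top",a,(350,240,373,258)),("scene",s,(310,265,326,296))):
    h=cv2.cvtColor(i,cv2.COLOR_BGR2HSV);m=cv2.inRange(h,(100,110,30),(128,255,255))[b[1]:b[3],b[0]:b[2]]
    print(n);print("\n".join("".join(".#"[x>0] for x in w) for w in m))
E
```

```text
tray px [[141, 164], [267, 177], [256, 274], [129, 261]]
[[128.237548828125, 260.9382019042969], [139.073974609375, 162.32679748535156], [267.5011291503906, 176.43966674804688], [256.6647033691406, 275.05108642578125]] [[450.8, 282.1], [687.6, 263.5], [655.6, -47.0], [418.5, -23.0]] [237.52850629 312.12212454 238.26018268 306.79188013]
edge deg -4.49078053304724
edge deg -95.8815673259112
edge deg 174.2227666156385
edge deg 83.96879169908445
ctr [553.11565425 118.92136016]
post [606.63348467 236.91973758  96.5       ]
((354.8600769042969, 247.20175170898438), (99.91758728027344, 24.904273986816406), 13.201088905334473)
[[303.3777770996094, 247.915771484375], [309.0651550292969, 223.66961669921875], [406.3423767089844, 246.48773193359375], [400.6549987792969, 270.73388671875]]
fork tip [ 512.35634501 -149.28547396    8.        ]
tab ends [ 486.57175125 -253.53245332  100.        ] [ 478.53963352 -293.67232016  100.        ]
tab ends [ 486.85388404 -250.86467184  115.        ] [ 478.93634856 -290.43192302  115.        ]
topTraceback (most recent call last):
  File "<stdin>", line 22, in <module>
  File "<stdin>", line 22, in <genexpr>
  File "<stdin>", line 22, in <genexpr>
TypeError: string indices must be integers, not 'numpy.bool'
```

Tray size comes out at about 237 x 309 mm against 236 x 306, so the calibration agrees. I'll cross-check the post and tab with the scene view.

```bash
python3 - <<'E'
from h import *
s=cv2.imread("pics/scene0.png");a=cv2.imread("pics/top0.png")
A=cv2.resize(s[145:245,165:300],None,fx=4,fy=4,interpolation=cv2.INTER_CUBIC)
B=cv2.resize(s[250:340,278:360],None,fx=4.44,fy=4.44,interpolation=cv2.INTER_CUBIC)[:400]
B=B[:400];A=A[:400];h=min(len(A),len(B));cv2.imwrite("pics/c.png",np.hstack([A[:h,:430+110][:, :540],B[:h,:260]]))
for n,i,b in(("top",a,(350,240,386,260)),("scene",s,(310,265,340,306))):
    H=cv2.cvtColor(i,cv2.COLOR_BGR2HSV);m=cv2.inRange(H,(100,110,30),(128,255,255))[b[1]:b[3],b[0]:b[2]]
    print(n);print("\n".join("".join(".#"[int(x>0)] for x in w) for w in m))
E
```

```text
top
....................................
....................................
....................................
....................................
....................................
....................................
....##########......................
....##############.#................
....##################.....###......
.......###############...######.....
..........############..########....
...............######...########....
..................###..#########....
........................########....
........................########....
.........................######.....
..........................####......
....................................
....................................
....................................
scene
..............................
..............................
..............................
..............................
..............................
......####....................
......#####...................
......######..................
......#######.................
......########................
.....##########...............
.....####
[... 220 characters left out ...]
###...............
....##########................
....##########................
.....#########................
.....#########................
......########................
.......#######................
........######................
........######................
.........####.....######......
..........##....########......
................########......
................########......
................#######.......
................#######.......
................#######.......
................#######.......
.................#####........
...................##.........
..............................
..............................
..............................
..............................
```

View pics/c.png

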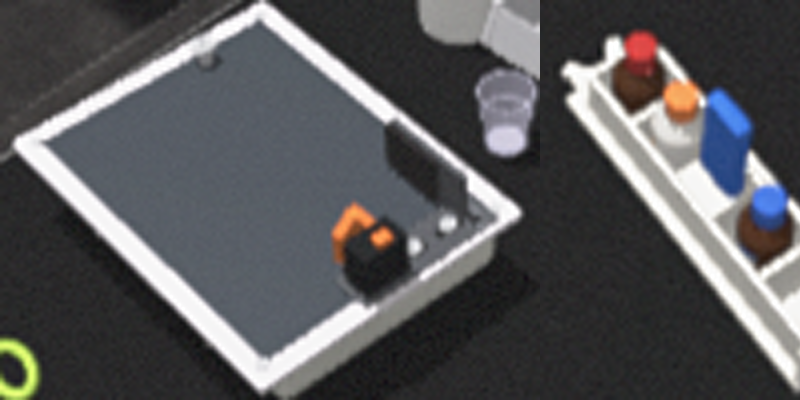

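In this crop the post head is at scene pixel (216,157.6) and the tray corners are at (230.1,145.4), (294.6,197.6), (230.4,242.1) and (168.4,180.1). The tab top face is centred at about (321.2,274.8).

```bash
python3 - <<'E'
from h import *
print("post",tri(146.7,194.7,216.1,157.6), ray("scene",216.1,157.6,96.5),ray("top",146.7,194.7,96.5))
C=np.array([tri(*p) for p in((141.5,163.5,230.1,145.4),(267.5,177,294.6,197.6),(256.5,274.5,230.4,242.1),(129,261.3,168.4,180.1))]);print(C.round(1))
S=np.array([ray("scene",*p,78) for p in((230.1,145.4),(294.6,197.6),(230.4,242.1),(168.4,180.1))]);print(S.round(1))
c=(C.mean(0)+0)[:2];d=(C[0]+C[3]-C[1]-C[2])[:2];d2=(C[0]+C[1]-C[2]-C[3])[:2]
y=[np.degrees(np.arctan2(d[1],d[0]))-90,np.degrees(np.arctan2(d2[1],d2[0]))];print("yaw",y,"ctr",c)
for w in(-5,-5.7,-6.3): print(w,c+rot(np.radians(w))@[35,125], "->post")
print("tabtop",tri(366,249,321.2,274.8),ray("scene",321.2,274.8,115),ray("top",366,249,115))
f=ray("top",307.2,235.7,8);print("forktip",f, "center est",f[:2]-131*np.array([np.cos(np.radians(76.8)),np.sin(np.radians(76.8))]))
r1=ray("top",306.2,235.5,8);r2=ray("top",403.5,258.6,30);D=(r1-r2)[:2];print("len",np.hypot(*D),"yaw",np.degrees(np.arctan2(D[1],D[0])),(r1+r2)/2)
E
```

```text
post [609.58975399 239.14181929  87.1483587 ] [604.76724747 229.39258906  96.5       ] [607.34060811 237.64440612  96.5       ]
[[685.8 257.4  76.6]
 [654.2 -47.1  78.9]
 [421.3 -23.9  78.7]
 [452.1 277.4  81.4]]
[[685.5 255.3  78. ]
 [654.9 -46.6  78. ]
 [422.9 -24.9  78. ]
 [455.4 278.4  78. ]]
yaw [np.float64(-5.8861812061810355), np.float64(-5.299575242167799)] ctr [553.33784986 115.95607287]
-5 [599.09913214 237.42995913] ->post
-5.7 [600.57976353 236.86182787] ->post
-6.3 [601.84327219 236.36049141] ->post
tabtop [ 483.33125461 -277.95205577  118.06216295] [ 485.94307841 -277.76235661  115.        ] [ 482.34822193 -277.63702216  115.        ]
forktip [ 513.11913926 -148.51526244    8.        ] center est [ 483.20517528 -276.05409871]
len 249.9614404623958 yaw 76.85618661396688 [ 485.19731307 -267.65629087   19.        ]
```

```bash
cat >> h.py <<'E'
from scipy.spatial.transform import Rotation as Ro
def plan(pts,gap,smax=45):
    """pts: list of (x,y,z,yaw) waypoints, tool pointing down; prints rows"""
    s=sense();p=np.array(s["tool_pos"]);R=Ro.from_euler("xyz",s["tcp_rot"],degrees=True);rows=[]
    for x,y,z,w in pts:
        T=np.array([x,y,z]);Q=Ro.from_euler("xyz",[180,0,w],degrees=True)
        n=int(max(np.ceil(np.linalg.norm(T-p)/smax),np.ceil((R.inv()*Q).magnitude()/.145),1))
        for i in range(n):
            f=1/(n-i);d=R.inv().apply((T-p)*f).round(1);v=((R.inv()*Q).as_rotvec()*f).round(3)
            rows.append([gap]+d.tolist()+v.tolist());p=p+R.apply(d);R=R*Ro.from_rotvec(v)
    for i in range(0,len(rows),10): print(str(rows[i:i+10]).replace("-0.0,","0,").replace("0.0,","0,"))
def st():
    s=sense();print({k:np.round(s[k],2).tolist() for k in("time","tool_pos","tcp_rot","ft_force","wrist_torque","finger_gap")})
E
python3 -c "
from h import *
plan([(450,250,230,110),(483,-277.5,200,76.8),],85)"
```

```text
[[85, -34.4, -20.9, 0.1, 0, 0, 0.089], [85, -36.1, -17.8, 0.1, 0, 0, 0.089], [85, -37.5, -14.5, 0.1, 0, 0, 0.089], [85, -38.7, -11.1, 0.1, 0, 0, 0.089], [85, -39.5, -7.6, 0, 0, 0, 0.089], [85, -40.1, -4.0, 0.1, 0, 0, 0.089], [85, -40.2, -0.5, 0, 0, 0, 0.09], [85, -40.1, 3.1, 0.1, -0.001, 0, 0.089], [85, -39.7, 6.7, 0, 0, 0.001, 0.09], [85, -42.3, -12.4, 2.5, 0, 0, 0.048]]
[[85, -42.8, -10.4, 2.5, 0, 0, 0.048], [85, -43.2, -8.3, 2.5, 0, 0, 0.048], [85, -43.6, -6.3, 2.5, 0, 0, 0.048], [85, -43.9, -4.2, 2.5, 0, 0, 0.048], [85, -44.0, -2.0, 2.5, 0, 0, 0.048], [85, -44.0, 0.1, 2.5, 0, 0, 0.049], [85, -44.0, 2.2, 2.5, 0, 0, 0.048], [85, -43.8, 4.3, 2.5, 0, 0, 0.049], [85, -43.6, 6.5, 2.5, 0, 0, 0.048], [85, -43.2, 8.6, 2.5, 0, 0, 0.049]]
[[85, -42.7, 10.6, 2.5, 0, 0, 0.048]]
```

Emit:
servo_tool(motion=[[85,-34,-21,0,0,0,0.09],[85,-36,-18,0,0,0,0.09],[85,-38,-14,0,0,0,0.09],[85,-39,-11,0,0,0,0.09],[85,-40,-8,0,0,0,0.09],[85,-40,-4,0,0,0,0.09],[85,-40,0,0,0,0,0.09],[85,-40,3,0,0,0,0.09],[85,-40,7,0,0,0,0.09],[85,-42,-12,2,0,0,0.05]])

```text
time: 1.1
tool_pos: [451.5, 193.3, 223.4]
tcp_rot: [-179.6, 0.2, 105.3]
ft_force: [-0.6, -0.1, -0.0]
finger_gap: 85.0
```

Emit:
servo_tool(motion=[[85,-43,-10,2,0,0,0.05],[85,-43,-8,2,0,0,0.05],[85,-44,-6,2,0,0,0.05],[85,-44,-4,2,0,0,0.05],[85,-44,-2,2,0,0,0.05],[85,-44,0,2,0,0,0.05],[85,-44,2,2,0,0,0.05],[85,-44,4,2,0,0,0.05],[85,-43,6,2,0,0,0.05],[85,-43,8,2,0,0,0.05]])

```text
time: 2.1
tool_pos: [450.8, -264.2, 201.8]
tcp_rot: [-179.5, 0.4, 75.4]
ft_force: [1.1, 0.4, 1.2]
finger_gap: 84.7
```

```bash
python3 -c "
from h import *
st();plan([(483,-277.5,160,76.8),(483,-277.5,85,76.8)],60,25)"
```

```text
{'time': 2.1, 'tool_pos': [450.84, -264.23, 201.79], 'tcp_rot': [-179.53, 0.39, 75.42], 'ft_force': [1.09, 0.41, 1.16], 'wrist_torque': [-0.03, -0.02, 0.02], 'finger_gap': 84.73}
[[60, -1.5, 11.6, 13.8, -0.003, 0.002, -0.008], [60, -1.6, 11.5, 13.9, -0.003, 0.002, -0.008], [60, -1.7, 11.5, 13.9, -0.002, 0.003, -0.008], [60, 0, 0, 18.8, 0, 0, -0.0], [60, 0, 0, 18.7, 0, 0, -0.0], [60, 0, 0, 18.8, 0, 0, -0.0], [60, 0, 0.1, 18.7, 0, 0, -0.0]]
```

Emit:
servo_tool(motion=[[60,-1.5,11.5,14,-0.003,0.002,-0.008],[60,-1.5,11.5,14,-0.003,0.002,-0.008],[60,-1.5,11.5,14,-0.002,0.003,-0.008],[60,0,0,15,0,0,0],[60,0,0,0,0,0,0]])

```text
time: 2.6
tool_pos: [480.4, -284.7, 140.0]
tcp_rot: [-179.8, 0.0, 76.2]
ft_force: [0.4, -0.1, -0.9]
finger_gap: 60.1
```

```bash
python3 -c "
from h import *
st();plan([(483,-277.5,85,76.8)],60,25)
a=snapshot('top');s=snapshot('scene')
A=cv2.resize(a[205:295,310:430],None,fx=3.3,fy=3.3,interpolation=2);B=cv2.resize(s[220:330,265:375],None,fx=3.3,fy=3.3,interpolation=2)
h=min(len(A),len(B));cv2.imwrite('pics/d.png',np.hstack([A[:h],B[:h]]))"
```

```text
{'time': 2.6, 'tool_pos': [480.4, -284.7, 139.96], 'tcp_rot': [-179.8, 0.0, 76.16], 'ft_force': [0.35, -0.11, -0.87], 'wrist_torque': [0.03, -0.01, -0.03], 'finger_gap': 60.1}
[[60, 2.5, 0.3, 18.3, -0.001, 0, -0.004], [60, 2.6, 0.3, 18.3, -0.001, 0, -0.004], [60, 2.5, 0.4, 18.4, -0.002, 0, -0.003]]
```

View pics/d.png

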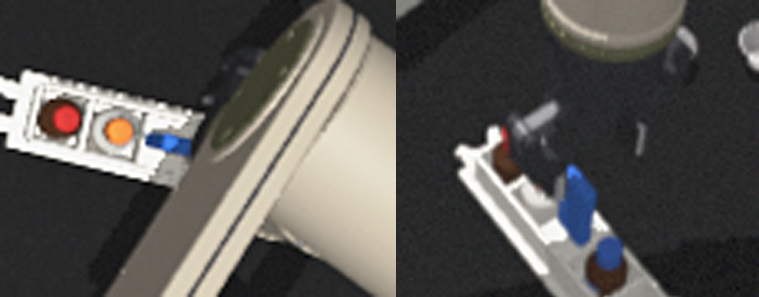

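The left half shows the arm over the tab from above. The right half shows the fingers straddling above the blue tab, at crop (575,170). I'll go down and grip.

Emit:
servo_tool(motion=[[60,2.5,0.5,18,0,0,-0.004],[60,2.5,0.5,18,0,0,-0.004],[60,2.5,0.5,18,0,0,-0.003],[60,0,0,3,0,0,0]])

```text
time: 3.1
tool_pos: [487.2, -279.0, 90.3]
tcp_rot: [179.5, 0.3, 76.9]
ft_force: [0.4, -0.2, -0.2]
finger_gap: 59.5
```

Emit:
servo_tool(motion=[[0,0,0,0,0,0,0],[0,0,0,0,0,0,0],[0,0,0,0,0,0,0],[0,0,0,0,0,0,0],[0,0,0,0,0,0,0],[0,0,0,0,0,0,0]], force=50)

```text
time: 3.7
tool_pos: [487.9, -279.6, 94.0]
tcp_rot: [179.4, 0.4, 76.9]
ft_force: [0.5, -0.5, -4.8]
finger_gap: 10.5
```

The grip is too high: TCP is at z=94 and should be about 81. I'll reopen and go lower.

Emit:
servo_tool(motion=[[40,0,0,0,0,0,0],[40,0,0,0,0,0,0],[40,0,0,8,0,0,0],[40,0,0,8,0,0,0],[40,0,0,0,0,0,0],[40,0,0,0,0,0,0]])

```text
time: 4.3
tool_pos: [489.2, -280.7, 78.0]
tcp_rot: [179.2, 0.4, 76.9]
ft_force: [-0.1, 0.4, -0.4]
finger_gap: 40.2
```

```bash
python3 -c "
from h import *
st();plan([(485,-278.5,81,76.9)],40,25);
a=snapshot('top')
h=cv2.cvtColor(a,cv2.COLOR_BGR2HSV)
r=ray('top',307.2,235.7,8);print(r)
"
```

```text
{'time': 4.3, 'tool_pos': [489.23, -280.66, 78.01], 'tcp_rot': [179.19, 0.44, 76.89], 'ft_force': [-0.09, 0.44, -0.37], 'wrist_torque': [0.01, 0.02, -0.04], 'finger_gap': 40.24}
[[40, 1.1, -4.6, -3.1, 0.014, 0.008, -0.0]]
[ 513.11913926 -148.51526244    8.        ]
```

Emit:
servo_tool(motion=[[40,1,-1,-2,0.014,0.008,0],[40,0,0,0,0,0,0],[0,0,0,0,0,0,0],[0,0,0,0,0,0,0],[0,0,0,0,0,0,0],[0,0,0,0,0,0,0],[0,0,0,0,0,0,0]], force=60)

```text
time: 5.05
tool_pos: [488.4, -279.4, 80.7]
tcp_rot: [-179.9, -0.0, 76.9]
ft_force: [-0.0, 0.3, 0.6]
finger_gap: 11.1
```

```bash
python3 -c "
from h import *
st()"
```

```text
{'time': 5.05, 'tool_pos': [488.44, -279.43, 80.72], 'tcp_rot': [-179.94, -0.05, 76.89], 'ft_force': [-0.04, 0.27, 0.55], 'wrist_torque': [-0.05, -0.04, -0.04], 'finger_gap': 11.13}
```

Emit:
servo_tool(motion=[[0,0,0,-10,0,0,0],[0,0,0,-25,0,0,0],[0,0,0,-35,0,0,0],[0,0,0,-40,0,0,0],[0,0,0,-30,0,0,0]])

```text
time: 5.55
tool_pos: [482.8, -275.5, 216.1]
tcp_rot: [-178.8, -0.5, 76.9]
ft_force: [0.6, -0.7, -4.6]
finger_gap: 11.4
```

```bash
python3 -c "
from h import *
st();plan([(520,90,222,58)],0,38)"
```

```text
{'time': 5.55, 'tool_pos': [482.83, -275.49, 216.09], 'tcp_rot': [-178.85, -0.49, 76.89], 'ft_force': [0.65, -0.71, -4.6], 'wrist_torque': [-0.14, -0.04, -0.02], 'finger_gap': 11.38}
[[0, 36.4, -4.7, -0.2, -0.002, -0.001, 0.033], [0, 36.3, -5.9, -0.2, -0.002, 0, 0.033], [0, 36.1, -7.1, -0.2, -0.002, -0.001, 0.033], [0, 35.8, -8.2, -0.3, -0.002, 0, 0.033], [0, 35.5, -9.4, -0.3, -0.002, -0.001, 0.033], [0, 35.2, -10.6, -0.4, -0.002, 0, 0.033], [0, 34.8, -11.7, -0.4, -0.002, -0.001, 0.033], [0, 34.4, -12.9, -0.5, -0.002, 0, 0.033], [0, 33.9, -14.0, -0.5, -0.003, 0, 0.033], [0, 33.5, -15.2, -0.5, -0.002, -0.001, 0.033]]
```

Emit:
servo_tool(motion=[[0,20,-3,-1,0,0,0.033],[0,36,-6,-1,0,0,0.033],[0,36,-7,0,0,0,0.033],[0,36,-8,0,0,0,0.033],[0,36,-9,0,0,0,0.033],[0,35,-11,0,0,0,0.033],[0,35,-12,0,0,0,0.033],[0,34,-13,0,0,0,0.033],[0,34,-14,0,0,0,0.033],[0,20,-10,0,0,0,0.033]])

```text
time: 6.55
tool_pos: [517.2, 67.2, 228.0]
tcp_rot: [-179.1, 0.1, 56.9]
ft_force: [-0.4, -1.2, -5.9]
finger_gap: 11.1
```

```bash
python3 -c "
from h import *
st();plan([(520,103,222,58),(520,103,175,58)],0,25)"
```

```text
{'time': 6.55, 'tool_pos': [517.24, 67.21, 227.98], 'tcp_rot': [-179.11, 0.07, 56.85], 'ft_force': [-0.4, -1.15, -5.92], 'wrist_torque': [-0.16, 0.04, -0.01], 'finger_gap': 11.09}
[[0, 15.7, -8.6, 3.1, -0.008, 0.001, -0.01], [0, 15.9, -8.4, 3.1, -0.008, 0, -0.01], [0, 0, 0, 23.5, 0, 0, -0.0], [0, 0, -0.1, 23.5, 0, 0, -0.0]]
```

Emit:
servo_tool(motion=[[0,13,-7,3,-0.008,0,-0.01],[0,13,-7,3,-0.008,0,-0.01],[0,0,0,20,0,0,0],[0,0,0,22,0,0,0],[0,0,0,5,0,0,0],[0,0,0,0,0,0,0]])

```text
time: 7.15
tool_pos: [516.8, 103.1, 174.0]
tcp_rot: [-179.8, 0.1, 58.4]
ft_force: [0.5, -1.4, -4.5]
finger_gap: 11.2
```

```bash
python3 -c "
from h import *
st();
a=snapshot('top');s=snapshot('scene')
cv2.imwrite('pics/t1.png',a);cv2.imwrite('pics/s1.png',s)
A=cv2.resize(a[150:250,125:225],None,fx=4,fy=4,interpolation=2);B=cv2.resize(s[130:230,170:270],None,fx=4,fy=4,interpolation=2)
cv2.imwrite('pics/e.png',np.hstack([A,B]))"
```

```text
{'time': 7.15, 'tool_pos': [516.82, 103.05, 173.99], 'tcp_rot': [-179.84, 0.12, 58.37], 'ft_force': [0.48, -1.41, -4.5], 'wrist_torque': [-0.05, 0.05, -0.0], 'finger_gap': 11.15}
```

View pics/e.png

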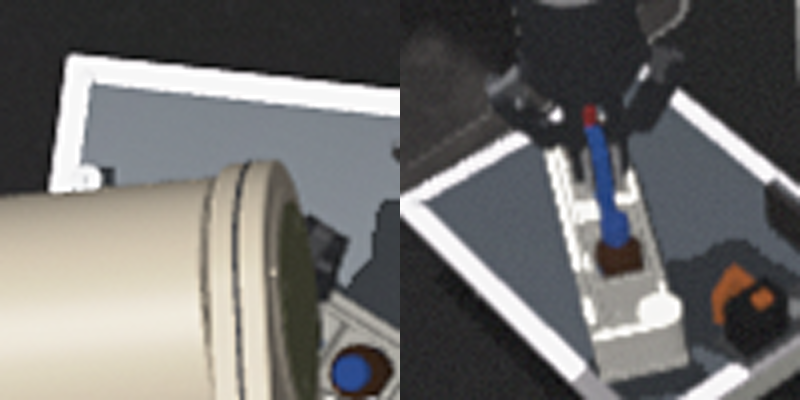

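The arm hides the fork in the top view and the gripper hides it in the scene view. The platform around the carrier is clear, and the catch is at scene crop (740,290). I'll set the carrier down short of the post, let go, and look with the arm out of the way.

Emit:
servo_tool(motion=[[0,4,2,5,0,0,0],[0,4,2,4,0,0,0],[0,0,0,1.5,0,0,0],[0,0,0,1,0,0,0]])

```text
time: 7.65
tool_pos: [528.0, 107.8, 166.1]
tcp_rot: [179.8, -0.1, 58.3]
ft_force: [-1.1, 0.1, -6.1]
finger_gap: 11.5
```

Emit:
servo_tool(motion=[[0,0,0,1,0,0,0],[0,0,0,1,0,0,0]])

```text
time: 7.85
tool_pos: [528.1, 107.7, 164.1]
tcp_rot: [179.8, -0.1, 58.3]
ft_force: [-0.4, -0.2, -5.4]
finger_gap: 11.3
```

Emit:
servo_tool(motion=[[0,0,0,1.5,0,0,0],[0,0,0,1,0,0,0],[0,0,0,1,0,0,0]])

```text
time: 8.15
tool_pos: [528.1, 107.6, 160.4]
tcp_rot: [179.8, -0.1, 58.3]
ft_force: [0.1, 0.1, -5.3]
finger_gap: 11.4
```

Emit:
servo_tool(motion=[[0,0,0,1,0,0,0],[0,0,0,1,0,0,0]])

```text
time: 8.35
tool_pos: [528.2, 107.6, 158.6]
tcp_rot: [179.8, -0.1, 58.3]
ft_force: [-4.3, -0.7, 3.5]
finger_gap: 11.5
```

Emit:
servo_tool(motion=[[45,0,0,0,0,0,0],[45,0,0,0,0,0,0],[45,0,0,-15,0,0,0],[45,0,0,-30,0,0,0],[45,0,0,-30,0,0,0],[45,-45,0,0,0,0,0],[45,-45,0,0,0,0,0],[45,-45,0,0,0,0,0],[45,-45,0,0,0,0,0],[45,-20,0,0,0,0,0]])

```text
time: 9.35
tool_pos: [425.5, -65.4, 250.4]
tcp_rot: [178.8, -0.6, 58.7]
ft_force: [1.0, -0.6, -0.5]
finger_gap: 45.1
```

```bash
python3 -c "
from h import *
st();
a=snapshot('top');s=snapshot('scene')
cv2.imwrite('pics/t2.png',a);cv2.imwrite('pics/s2.png',s)
A=cv2.resize(a[160:280,125:275],None,fx=4,fy=4,interpolation=2)
cv2.imwrite('pics/f.png',A)"
```

```text
{'time': 9.35, 'tool_pos': [425.46, -65.44, 250.37], 'tcp_rot': [178.78, -0.64, 58.69], 'ft_force': [0.96, -0.57, -0.5], 'wrist_torque': [0.04, 0.03, -0.01], 'finger_gap': 45.08}
```

View pics/f.png

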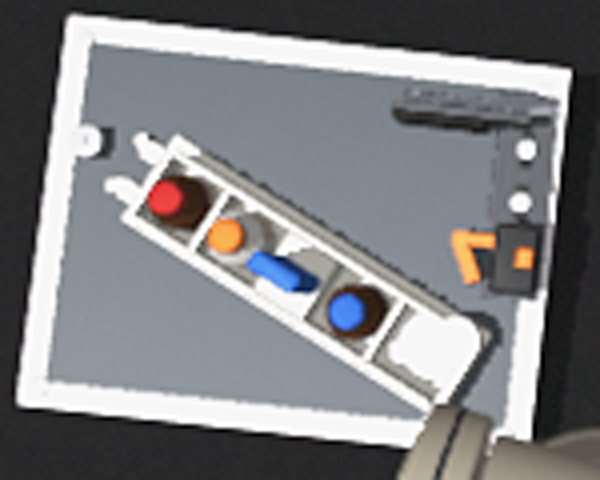

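The carrier stands short of the post, with prong tips at crop (137,137) and (108,182), the post head at (88,140) and the catch nose at (455,235). Next I'll compute the offset.

```bash
python3 -c "
from h import *
a=cv2.imread('pics/t2.png')
f=lambda u,v,z: ray('top',u/4-.375+125,v/4-.375+160,z)[:2]
m=(f(137,137,86)+f(108,182,86))/2
A=cv2.resize(a,None,fx=4,fy=4,interpolation=2)[640:1120,500:1100]
# post head: white blob circle in crop near (88,140): inner head bounded by mat; report bright extents
g=A[115:165,60:125].min(axis=2); print(g[::5,::5])
post=f(88,140,96.5);post78=f(88,140,90)
w=np.radians(58.3);d=np.array([np.cos(w),np.sin(w)]);r=np.array([d[1],-d[0]])
tab=np.array([528.2,107.6])
print('tip vis',m,'tip by tool',tab+131*d,'post',post)
v=post-m;print('tips->post along',v@d,'right',v@r)
v=post-tab;print('tool-> fork gap',v@d-118,'right',v@r)
# axis by two side edges of base: left long edge corners
e1=f(122,217,86);e2=f(180,137,86);mid=(e1+e2)/2;print('fork-end mid(x=112) ',mid,(post-mid)@d-6,(post-mid)@r, np.hypot(*(e1-e2)))
print('width dir yaw',np.degrees(np.arctan2(*(e1-e2)[::-1]))-90)
"
```

```text
[[255 247 247 255 199 127 130 130 130 131 129 130 130]
 [254 247 247 255 178 122 119 123 132 134 132 132 130]
 [254 247 247 244 198 196 178 143 115 121 121 126 133]
 [253 247 247 244 245 247 250 231 101  44  46 105 134]
 [249 247 243 238 241 227 247 255 180  58  54 108 137]
 [248 247 243 243 242 205 250 255 190  62  54 109 137]
 [247 247 245 242 245 240 248 255 170  58  52 107 136]
 [247 247 246 244 248 250 252 246 111  47  74 123 134]
 [247 247 248 219 200 224 194 106  50  56 101 142 132]
 [247 247 249 187 115 135 116 111 121 121 126 135 133]]
tip vis [596.99979622 220.06555809] tip by tool [597.03678629 219.05625533] post [607.51739727 237.82558176]
tips->post along 20.637126622062222 right -0.383897143280576
tool-> fork gap 34.47641539026105 right -0.945728692427295
fork-end mid(x=112)  [586.67652859 202.86767618] 34.693860098215744 -0.6377457612252648 58.381236247275694
width dir yaw 55.3806059598258
```

```bash
python3 -c "
from h import *
plan([(528.2,107.6,235,58.3),(528.2,107.6,160,58.3)],45,38)"
```

```text
[[45, 33.4, -0.6, 3.0, 0.004, -0.002, 0.001], [45, 33.4, -0.6, 2.9, 0.004, -0.002, 0.001], [45, 33.4, -0.6, 2.8, 0.003, -0.002, 0.001], [45, 33.5, -0.6, 2.8, 0.004, -0.002, 0.001], [45, 33.4, -0.6, 2.7, 0.003, -0.002, 0.0], [45, 33.5, -0.7, 2.7, 0.004, -0.002, 0.001], [45, 0, 0, 37.5, 0, 0, -0.0], [45, 0, 0, 37.5, 0, 0, -0.0]]
```

Emit:
servo_tool(motion=[[45,25,-0.6,3,0.004,-0.002,0.001],[45,33,-0.6,3,0.004,-0.002,0.001],[45,33,-0.6,3,0.004,-0.002,0.001],[45,33,-0.6,3,0.004,-0.002,0.001],[45,33,-0.6,3,0.004,-0.002,0],[45,20,-0.6,3,0.004,-0.002,0],[45,6,0,0,0,0,0],[45,0,0,0,0,0,0]])

```text
time: 10.25
tool_pos: [527.8, 104.0, 243.7]
tcp_rot: [179.5, -0.5, 58.2]
ft_force: [0.0, -0.8, -0.0]
finger_gap: 44.8
```

```bash
python3 -c "
from h import *
st();plan([(528.2,107.6,160,58.3)],45,38)"
```

```text
{'time': 10.25, 'tool_pos': [527.81, 104.02, 243.7], 'tcp_rot': [179.48, -0.47, 58.25], 'ft_force': [0.0, -0.78, -0.04], 'wrist_torque': [0.02, 0.0, -0.02], 'finger_gap': 44.78}
[[45, 0.9, -0.8, 27.9, 0.003, -0.003, -0.0], [45, 0.9, -0.7, 27.9, 0.003, -0.003, -0.0], [45, 1.0, -0.6, 27.9, 0.003, -0.002, -0.001]]
```

Emit:
servo_tool(motion=[[45,1,-0.7,26,0.003,-0.003,0],[45,1,-0.7,28,0.003,-0.003,0],[45,1,-0.6,22,0.003,-0.002,0],[45,0,0,5,0,0,0],[45,0,0,0,0,0,0]])

```text
time: 10.75
tool_pos: [529.6, 106.0, 165.4]
tcp_rot: [179.7, -0.2, 58.2]
ft_force: [1.1, -0.3, 1.5]
finger_gap: 45.0
```

```bash
python3 -c "
from h import *
st();plan([(528.2,107.6,159,58.3)],45,38)"
```

```text
{'time': 10.75, 'tool_pos': [529.63, 106.03, 165.42], 'tcp_rot': [179.67, -0.19, 58.19], 'ft_force': [1.15, -0.32, 1.51], 'wrist_torque': [-0.04, -0.01, -0.04], 'finger_gap': 45.01}
[[45, 0.6, -2.1, 6.4, 0.006, -0.003, -0.002]]
```

Emit:
servo_tool(motion=[[45,0.6,-2,6.5,0.006,-0.003,0],[45,0,0,0,0,0,0],[45,0,0,0,0,0,0]])

```text
time: 11.05
tool_pos: [529.7, 107.0, 162.2]
tcp_rot: [179.8, -0.2, 58.1]
ft_force: [0.2, -0.3, 0.2]
finger_gap: 45.3
```

Emit:
servo_tool(motion=[[0,0,0,0,0,0,0],[0,0,0,0,0,0,0],[0,0,0,0,0,0,0],[0,0,0,0,0,0,0],[0,0,0,0,0,0,0]], force=50)

```text
time: 11.55
tool_pos: [530.4, 107.0, 163.5]
tcp_rot: [179.7, -0.2, 58.1]
ft_force: [-1.0, -0.3, 0.5]
finger_gap: 10.8
```

```bash
python3 -c "
from h import *
st()"
```

```text
{'time': 11.55, 'tool_pos': [530.39, 107.02, 163.48], 'tcp_rot': [179.73, -0.22, 58.13], 'ft_force': [-1.0, -0.32, 0.55], 'wrist_torque': [0.03, 0.01, -0.08], 'finger_gap': 10.85}
```

Emit:
servo_tool(motion=[[0,0,-1.5,-1.5,0,0,0],[0,3,-1.5,0,0,0,0],[0,4,0,0,0,0,0],[0,2,0,0,0,0,0]])

```text
time: 11.95
tool_pos: [531.3, 116.3, 163.6]
tcp_rot: [179.9, -0.1, 58.1]
ft_force: [-1.2, -1.9, -2.6]
finger_gap: 11.2
```

```bash
cat >> h.py <<'E'
def rel():
    st();s=sense();t=np.array(s["tool_pos"])[:2];w=np.radians(s["tcp_rot"][2]);d=np.array([np.cos(w),np.sin(w)])
    v=np.array([607.5,237.8])-t;print("gap",v@d-118,"right",v@[d[1],-d[0]],"F along/right",np.array(s["ft_force"])[:2]@d,np.array(s["ft_force"])[:2]@[d[1],-d[0]])
E
python3 -c "
from h import *
rel()"
```

```text
{'time': 11.95, 'tool_pos': [531.34, 116.25, 163.62], 'tcp_rot': [179.86, -0.07, 58.09], 'ft_force': [-1.19, -1.87, -2.6], 'wrist_torque': [-0.21, 0.03, -0.14], 'finger_gap': 11.17}
gap 25.44031838110527 right 0.40700079671387357 F along/right -2.2179887160395264 -0.016383469143287366
```

Emit:
servo_tool(motion=[[0,3,0,-0.6,0,0,0],[0,3,0,0,0,0,0],[0,2,0,0,0,0,0]])

```text
time: 12.25
tool_pos: [535.8, 123.9, 163.8]
tcp_rot: [179.9, -0.1, 58.1]
ft_force: [-0.9, -1.6, -3.2]
finger_gap: 11.2
```

Emit:
servo_tool(motion=[[0,2,0,0,0,0,0],[0,2,0,0,0,0,0],[0,2,0,0,0,0,0]])

```text
time: 12.55
tool_pos: [539.3, 129.5, 163.8]
tcp_rot: [179.9, -0.0, 58.1]
ft_force: [-1.1, -0.4, -3.7]
finger_gap: 10.9
```

```bash
python3 -c "
from h import *
rel()"
```

```text
{'time': 12.55, 'tool_pos': [539.3, 129.49, 163.82], 'tcp_rot': [179.89, -0.04, 58.12], 'ft_force': [-1.1, -0.41, -3.71], 'wrist_torque': [-0.15, 0.03, -0.03], 'finger_gap': 10.86}
gap 9.992118035624202 right 0.6947086763956918 F along/right -0.927281436833342 -0.720901320439296
```

Emit:
servo_tool(motion=[[0,2,0,0,0,0,0],[0,2,0,0,0,0,0],[0,1.5,0,0,0,0,0]])

```text
time: 12.85
tool_pos: [542.5, 134.6, 163.8]
tcp_rot: [179.9, -0.0, 58.1]
ft_force: [-0.4, -0.9, -3.9]
finger_gap: 11.5
```

Emit:
servo_tool(motion=[[0,1.5,0,0,0,0,0],[0,1,0,0,0,0,0]])

```text
time: 13.05
tool_pos: [544.0, 136.9, 163.8]
tcp_rot: [179.9, -0.0, 58.1]
ft_force: [-0.7, -0.7, -2.4]
finger_gap: 11.4
```

Emit:
servo_tool(motion=[[0,1,0,0,0,0,0],[0,1,0,0,0,0,0]])

```text
time: 13.25
tool_pos: [545.0, 138.6, 163.9]
tcp_rot: [179.9, -0.0, 58.1]
ft_force: [-3.5, -4.4, -0.2]
finger_gap: 11.5
```

```bash
python3 -c "
from h import *
rel()"
```

```text
{'time': 13.25, 'tool_pos': [545.04, 138.64, 163.86], 'tcp_rot': [179.9, -0.02, 58.11], 'ft_force': [-3.46, -4.4, -0.21], 'wrist_torque': [-0.73, 0.54, -0.02], 'finger_gap': 11.48}
gap -0.8099561786152805 right 0.6588871972730104 F along/right -5.567027245368909 -0.6136156254165961
```

Emit:
servo_tool(motion=[[0,1,0,0,0,0,0],[0,1,0,0.3,0,0,0]])

```text
time: 13.45
tool_pos: [545.4, 138.7, 164.2]
tcp_rot: [179.9, 0.2, 58.1]
ft_force: [-6.1, -6.6, 3.6]
finger_gap: 11.0
```

```bash
python3 -c "
from h import *
rel()"
```

```text
{'time': 13.45, 'tool_pos': [545.39, 138.72, 164.19], 'tcp_rot': [179.9, 0.19, 58.09], 'ft_force': [-6.06, -6.6, 3.56], 'wrist_torque': [-0.91, 0.89, 0.13], 'finger_gap': 11.01}
gap -1.0647432726245256 right 0.364695873668758 F along/right -8.801884078589474 -1.6578050860081994
```

Emit:
servo_tool(motion=[[0,-0.3,0,0.5,0,0,0],[0,0,0,0.4,0,0,0]])

```text
time: 13.65
tool_pos: [545.3, 138.4, 163.9]
tcp_rot: [179.9, 0.2, 58.1]
ft_force: [-3.6, -2.5, 1.3]
finger_gap: 11.1
```

Emit:
servo_tool(motion=[[45,0,0,0,0,0,0],[45,0,0,0,0,0,0],[45,0,0,0,0,0,0]])

```text
time: 13.95
tool_pos: [546.7, 139.2, 165.3]
tcp_rot: [179.7, 0.0, 58.1]
ft_force: [0.3, -0.2, 0.2]
finger_gap: 45.0
```

```bash
python3 -c "
from h import *
rel()"
```

```text
{'time': 13.95, 'tool_pos': [546.72, 139.19, 165.33], 'tcp_rot': [179.75, 0.0, 58.1], 'ft_force': [0.31, -0.18, 0.22], 'wrist_torque': [-0.0, 0.01, 0.01], 'finger_gap': 45.05}
gap -2.1638655540246248 right -0.5040524511458742 F along/right 0.010708194598070875 0.36392607647142183
```

Emit:
servo_tool(motion=[[45,0,0,-15,0,0,0],[45,0,0,-30,0,0,0],[0,0,0,-30,0,0,0],[0,-25,-22,0,0,0,0],[0,-25,-25,0,0,0,0],[0,-20,-20,0,0,0,0],[0,0,0,0,0,0,0]])

```text
time: 14.65
tool_pos: [452.1, 115.5, 251.0]
tcp_rot: [179.4, -0.3, 58.1]
ft_force: [1.1, 0.1, -0.7]
finger_gap: 0.1
```

```bash
python3 -c "
from h import *
st();plan([(451,108.5,200,58),(451,108.5,100,58)],0,30)
a=snapshot('top');s=snapshot('scene')
cv2.imwrite('pics/t3.png',a);cv2.imwrite('pics/s3.png',s)
A=cv2.resize(a[160:260,125:270],None,fx=3,fy=3,interpolation=2);B=cv2.resize(s[145:245,165:300],None,fx=2.7,fy=2.7,interpolation=2)
B=cv2.copyMakeBorder(B,0,30,0,0,0)[:300]
cv2.imwrite('pics/g.png',np.hstack([A,B]))"
```

```text
{'time': 14.65, 'tool_pos': [452.08, 115.47, 251.04], 'tcp_rot': [179.43, -0.3, 58.13], 'ft_force': [1.1, 0.14, -0.69], 'wrist_torque': [0.04, -0.01, -0.0], 'finger_gap': 0.08}
[[0, -3.4, 1.1, 25.5, 0.005, -0.003, 0.001], [0, -3.3, 1.3, 25.5, 0.005, -0.002, 0.001], [0, 0, 0, 25.0, 0, 0, 0.0], [0, 0, 0, 25.0, 0, 0, 0.0], [0, 0, 0, 25.0, 0, 0, 0.0], [0, 0, 0, 25.0, 0, 0, 0.0]]
```

View pics/g.png

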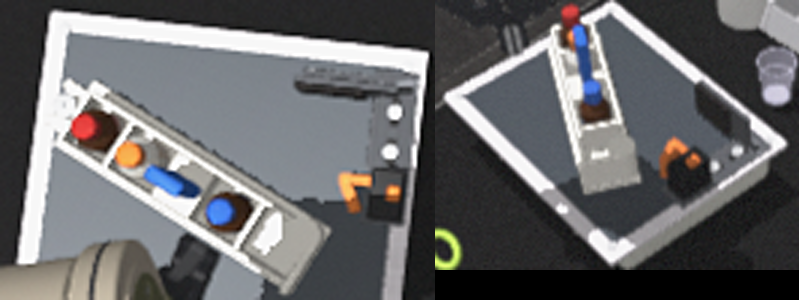

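The fork prongs straddle the post head at left crop (68,103). The free end is swung out, and its corner at (325,232) is clear of the orange catch nose at (350,185). I'll go down beside the panel-side wall, ready to push.

Emit:
servo_tool(motion=[[0,-3,1,25,0.005,-0.003,0],[0,-3,1,25,0.005,-0.002,0],[0,0,0,25,0,0,0],[0,0,0,25,0,0,0],[0,0,0,25,0,0,0],[0,0,0,20,0,0,0],[0,0,0,0,0,0,0]])

```text
time: 15.45
tool_pos: [463.8, 111.4, 107.0]
tcp_rot: [179.5, -0.5, 58.1]
ft_force: [-0.8, -0.0, -0.4]
finger_gap: -0.0
```

```bash
cat >> h.py <<'E'
P=np.array([607.7,238.7])
def car():
    st();s=sense();t=np.array(s["tool_pos"])[:2];F=np.array(s["ft_force"])[:2]
    # swing angle for which the wall (rel. post y=+24+14.5) touches the tool
    v=t-P;r=np.hypot(*v);th=np.degrees(np.arctan2(v[1],v[0]))
    yaw=th+180+np.degrees(np.arcsin(38.5/r));yaw=(yaw+180)%360-180
    w=np.radians(yaw);d=np.array([np.cos(w),np.sin(w)]);n=np.array([d[1],-d[0]])
    print("carrier yaw if touching",yaw,"(home 84.3)","rel x",v@d,"F push/along",-F@n,-F@d)
E
python3 -c "
from h import *
car()"
```

```text
{'time': 15.45, 'tool_pos': [463.83, 111.38, 106.98], 'tcp_rot': [179.47, -0.51, 58.13], 'ft_force': [-0.82, -0.03, -0.42], 'wrist_torque': [0.04, -0.01, -0.04], 'finger_gap': -0.01}
carrier yaw if touching 53.06861425421852 (home 84.3) rel x -188.21512944409483 F push/along 0.6395293262115042 0.5145245542571579
```

Emit:
servo_tool(motion=[[0,0,5,3,0,0,0],[0,0,5,2,0,0,0],[0,0,2,0,0,0,0],[0,0,2,0,0,0,0]])

```text
time: 15.85
tool_pos: [480.4, 103.9, 105.6]
tcp_rot: [179.3, -0.7, 58.1]
ft_force: [-1.7, 0.8, -0.4]
finger_gap: -0.4
```

```bash
python3 -c "
from h import *
car()"
```

```text
{'time': 15.85, 'tool_pos': [480.36, 103.93, 105.56], 'tcp_rot': [179.27, -0.67, 58.14], 'ft_force': [-1.7, 0.83, -0.39], 'wrist_torque': [0.1, 0.43, -0.02], 'finger_gap': -0.36}
carrier yaw if touching 58.60925446988384 (home 84.3) rel x -181.37157361543726 F push/along 1.883239191208094 0.17714708133325308
```

Emit:
servo_tool(motion=[[0,-1,3,0,0.004,-0.004,-0.015],[0,-1,3,0,0.004,-0.004,-0.018],[0,-1,3,0,0.004,-0.004,-0.018],[0,0,3,0,0,0,-0.018]])

```text
time: 16.25
tool_pos: [489.6, 94.9, 106.6]
tcp_rot: [-180.0, 0.1, 62.4]
ft_force: [-3.8, 0.4, 0.8]
finger_gap: -0.1
```

Emit:
servo_tool(motion=[[0,0,3,0,0,0,-0.018],[0,0,3,0,0,0,-0.018],[0,0,3,0,0,0,-0.018],[0,0,3,0,0,0,-0.018]])

```text
time: 16.65
tool_pos: [500.3, 88.5, 106.3]
tcp_rot: [-179.8, 0.2, 66.9]
ft_force: [-3.4, -0.4, 0.6]
finger_gap: 0.1
```

```bash
python3 -c "
from h import *
car()"
```

```text
{'time': 16.65, 'tool_pos': [500.32, 88.55, 106.3], 'tcp_rot': [-179.85, 0.18, 66.91], 'ft_force': [-3.4, -0.35, 0.6], 'wrist_torque': [-0.18, 0.63, -0.09], 'finger_gap': 0.1}
carrier yaw if touching 66.46687094582609 (home 84.3) rel x -180.54298219383438 F push/along 2.9783155169650364 1.6816933201506683
```

Emit:
servo_tool(motion=[[0,0,3,0,0,0,-0.017],[0,0,3,0,0,0,-0.017],[0,0,3,0,0,0,-0.017]])

```text
time: 16.95
tool_pos: [507.9, 84.9, 106.0]
tcp_rot: [-179.7, 0.2, 70.1]
ft_force: [-16.0, 1.2, 8.6]
finger_gap: 0.0
```

Emit:
servo_tool(motion=[[0,0,3,0,0,0,-0.017],[0,0,3,0,0,0,-0.017],[0,0,3,0,0,0,-0.017]])

```text
time: 17.25
tool_pos: [513.4, 82.0, 105.5]
tcp_rot: [-179.2, 0.3, 73.3]
ft_force: [-9.2, -2.1, 6.1]
finger_gap: 0.3
```

```bash
python3 -c "
from h import *
car()"
```

```text
{'time': 17.25, 'tool_pos': [513.4, 82.05, 105.49], 'tcp_rot': [-179.17, 0.35, 73.31], 'ft_force': [-9.23, -2.11, 6.13], 'wrist_torque': [-0.25, 1.36, -0.07], 'finger_gap': 0.35}
carrier yaw if touching 71.10962105047659 (home 84.3) rel x -178.74222560273074 F push/along 8.049869611492992 4.985116001876698
```

Emit:
servo_tool(motion=[[0,0,3,-0.3,-0.004,0,-0.01],[0,0,3,-0.3,-0.004,0,-0.013],[0,0,3,0,-0.003,0,-0.013]])

```text
time: 17.55
tool_pos: [520.2, 78.3, 105.3]
tcp_rot: [-179.5, 0.5, 75.6]
ft_force: [-7.2, -3.5, 5.2]
finger_gap: -0.1
```

Emit:
servo_tool(motion=[[0,0,3,0,0,0,-0.015],[0,0,3,0,0,0,-0.015]])

```text
time: 17.75
tool_pos: [525.3, 75.6, 105.4]
tcp_rot: [-179.3, 0.7, 77.4]
ft_force: [-7.6, -5.2, 5.0]
finger_gap: -0.1
```

```bash
python3 -c "
from h import *
car()"
```

```text
{'time': 17.75, 'tool_pos': [525.29, 75.61, 105.37], 'tcp_rot': [-179.34, 0.65, 77.45], 'ft_force': [-7.57, -5.19, 5.05], 'wrist_torque': [-0.56, 1.08, -0.17], 'finger_gap': -0.07}
carrier yaw if touching 75.35599127827214 (home 84.3) rel x -178.6220968210276 F push/along 6.008907458616408 6.929473247073477
```

Emit:
servo_tool(motion=[[0,0,3,0,0,0,-0.013],[0,0,3,0,0,0,-0.013],[0,0,3,0,0,0,-0.013]])

```text
time: 18.05
tool_pos: [533.4, 71.7, 105.4]
tcp_rot: [-179.2, 0.8, 79.9]
ft_force: [-7.3, -2.3, 2.1]
finger_gap: -0.0
```

Emit:
servo_tool(motion=[[0,0,2,0,0,0,-0.01],[0,0,2,0,0,0,-0.01]])

```text
time: 18.25
tool_pos: [537.2, 70.0, 105.5]
tcp_rot: [-179.1, 0.9, 81.1]
ft_force: [-6.2, -3.5, 1.2]
finger_gap: -0.4
```

```bash
python3 -c "
from h import *
car()"
```

```text
{'time': 18.25, 'tool_pos': [537.23, 69.96, 105.45], 'tcp_rot': [-179.06, 0.88, 81.12], 'ft_force': [-6.24, -3.52, 1.16], 'wrist_torque': [-0.33, 0.86, -0.13], 'finger_gap': -0.39}
carrier yaw if touching 79.48834567757945 (home 84.3) rel x -178.76383582299263 F push/along 5.495373614880485 4.595248996341285
```

Emit:
servo_tool(motion=[[0,0,2,0,-0.005,0.005,-0.01],[0,0,2,0,-0.005,0.005,-0.01]])

```text
time: 18.45
tool_pos: [540.7, 68.7, 105.3]
tcp_rot: [-179.5, 0.4, 82.4]
ft_force: [-7.8, -1.8, 4.4]
finger_gap: -0.6
```

Emit:
servo_tool(motion=[[0,0,1.5,0,0,0,-0.008],[0,0,1.5,0,0,0,-0.008]])

```text
time: 18.65
tool_pos: [542.9, 67.7, 105.4]
tcp_rot: [-179.3, 0.4, 83.4]
ft_force: [-7.8, -1.1, 4.3]
finger_gap: -0.1
```

Emit:
servo_tool(motion=[[0,0,1.5,0,0,0,-0.008],[0,0,1,0,0,0,-0.006]])

```text
time: 18.85
tool_pos: [544.7, 66.9, 105.4]
tcp_rot: [-179.2, 0.4, 84.3]
ft_force: [-6.3, -1.0, 3.2]
finger_gap: 0.2
```

```bash
python3 -c "
from h import *
car()"
```

```text
{'time': 18.85, 'tool_pos': [544.69, 66.91, 105.41], 'tcp_rot': [-179.2, 0.42, 84.34], 'ft_force': [-6.3, -0.96, 3.17], 'wrist_torque': [-0.14, 1.03, -0.13], 'finger_gap': 0.19}
carrier yaw if touching 82.00484998075206 (home 84.3) rel x -178.88416860571945 F push/along 6.107904767744666 1.829708874677145
```

Emit:
servo_tool(motion=[[0,0,1.5,0,-0.005,0.002,-0.004],[0,0,1.5,0,-0.005,0.002,-0.004]])

```text
time: 19.05
tool_pos: [546.9, 66.3, 105.3]
tcp_rot: [-179.6, 0.2, 84.9]
ft_force: [-8.5, -0.9, 3.9]
finger_gap: 0.2
```

Emit:
servo_tool(motion=[[0,0,1.5,0,0,0,-0.004],[0,0,1.5,0,0,0,-0.004]])

```text
time: 19.25
tool_pos: [548.8, 65.6, 105.3]
tcp_rot: [-179.4, 0.3, 85.5]
ft_force: [-7.7, -1.7, 3.5]
finger_gap: -0.1
```

```bash
python3 -c "
from h import *
car()"
```

```text
{'time': 19.25, 'tool_pos': [548.76, 65.61, 105.34], 'tcp_rot': [-179.44, 0.26, 85.47], 'ft_force': [-7.75, -1.72, 3.5], 'wrist_torque': [-0.26, 1.33, -0.05], 'finger_gap': -0.12}
carrier yaw if touching 83.35074573235238 (home 84.3) rel x -178.74665953429846 F push/along 7.49413739826994 2.6028314991619736
```

Emit:
servo_tool(motion=[[0,0,1.5,0,0,0,-0.004],[0,0,1.5,0,0,0,-0.004]])

```text
time: 19.45
tool_pos: [550.6, 64.9, 105.4]
tcp_rot: [-179.3, 0.3, 86.0]
ft_force: [-8.5, -1.4, 6.1]
finger_gap: -0.1
```

Emit:
servo_tool(motion=[[0,0,1.5,0,0,0,-0.003],[0,0,1.5,0,0,0,-0.003]])

```text
time: 19.65
tool_pos: [552.7, 64.3, 105.4]
tcp_rot: [-179.1, 0.3, 86.5]
ft_force: [-3.5, -2.4, 1.7]
finger_gap: 0.4
```

```bash
python3 -c "
from h import *
car()"
```

```text
{'time': 19.65, 'tool_pos': [552.74, 64.28, 105.43], 'tcp_rot': [-179.08, 0.34, 86.48], 'ft_force': [-3.46, -2.45, 1.74], 'wrist_torque': [-0.33, 0.4, -0.04], 'finger_gap': 0.39}
carrier yaw if touching 84.66480385824059 (home 84.3) rel x -178.77611088538868 F push/along 3.214056950489381 2.7575527373185484
```

Emit:
servo_tool(motion=[[0,0,1,0,0,0,0],[0,0,1,0,0,0,0]])

```text
time: 19.85
tool_pos: [553.8, 64.0, 105.4]
tcp_rot: [-178.9, 0.4, 86.6]
ft_force: [-13.7, -0.2, 9.2]
finger_gap: 0.1
```

```bash
python3 -c "
from h import *
car()
a=snapshot('top');s=snapshot('scene')
cv2.imwrite('pics/t4.png',a);cv2.imwrite('pics/s4.png',s)
A=cv2.resize(a[160:240,215:275],None,fx=5,fy=5,interpolation=2);B=cv2.resize(s[175:240,230:300],None,fx=6,fy=6,interpolation=2)
B=cv2.copyMakeBorder(B,0,10,0,0,0)[:400]
cv2.imwrite('pics/i.png',np.hstack([A,cv2.copyMakeBorder(B,0,400-len(B),0,0,0)]))"
```

```text
{'time': 19.85, 'tool_pos': [553.78, 63.95, 105.43], 'tcp_rot': [-178.91, 0.36, 86.56], 'ft_force': [-13.68, -0.17, 9.22], 'wrist_torque': [0.07, 2.02, -0.08], 'finger_gap': 0.09}
carrier yaw if touching 85.00628620179583 (home 84.3) rel x -178.7793022832514 F push/along 13.61560583132184 1.3610261001542079
```

View pics/i.png

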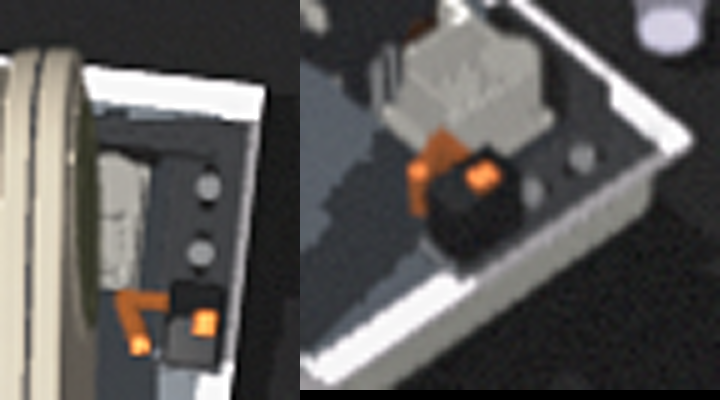

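The orange nose is back out in front of the end cheek at crop (118,297), and the push force rose to 13.6 N after a drop to 3 N, so it snapped and is on the stop. I'll back off and then check.

Emit:
servo_tool(motion=[[0,0,-3,0,0,0,0],[0,0,-10,0,0,0,0],[0,0,-15,0,0,0,0],[0,0,0,-25,0,0,0],[0,0,0,-40,0,0,0],[0,0,0,-40,0,0,0],[0,-45,-20,0,0,0,0],[0,-45,-20,0,0,0,0],[0,-45,-20,0,0,0,0],[0,-30,0,0,0,0,0]])

```text
time: 20.95
tool_pos: [457.4, -95.1, 218.7]
tcp_rot: [-179.7, 0.3, 87.3]
ft_force: [0.8, 0.4, 0.1]
finger_gap: 0.0
```

```bash
python3 -c "
from h import *
st()
a=snapshot('top');s=snapshot('scene')
cv2.imwrite('pics/t5.png',a);cv2.imwrite('pics/s5.png',s)
for f in('t2','t5'):
    i=cv2.imread(f'pics/{f}.png');m=cv2.inRange(cv2.cvtColor(i,cv2.COLOR_BGR2HSV),(5,120,80),(20,255,255))[205:240,225:262];y,x=np.nonzero(m);print(f,x.min()+225,x.max()+225,y.min()+205,y.max()+205,len(x))
A=cv2.resize(a[155:260,125:275],None,fx=3,fy=3,interpolation=2);B=cv2.resize(s[140:245,180:300],None,fx=2.8,fy=2.8,interpolation=2)
h=min(len(A),len(B));cv2.imwrite('pics/j.png',np.hstack([A[:h],B[:h]]))"
```

```text
{'time': 20.95, 'tool_pos': [457.39, -95.1, 218.68], 'tcp_rot': [-179.75, 0.35, 87.33], 'ft_force': [0.85, 0.41, 0.11], 'wrist_torque': [-0.01, -0.03, 0.0], 'finger_gap': 0.03}
t2 238 258 218 230 106
t5 238 258 218 230 107
```

View pics/j.png

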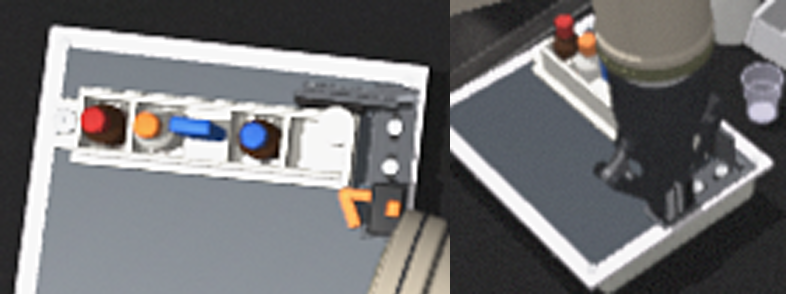

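The carrier lies home against the stop with the fork on the post at crop (65,120). The catch nose is in front of it, and its orange extent (columns 238–258) matches the untouched state. Handing in.

```bash
python3 -c "
from h import *
print(hand_in())"
```

```text
the job is handed in; nothing more can be done
None
```

The carrier is loaded: its fork is on the post, it lies against the back stop, and the orange catch is out in front of it. I handed the job in at about 21 s; no verdict is reported.

- **Placing:** I gripped the carrier by the tab and set it down short of the post. After a look at the fork and post I regripped and slid it on until the post was felt at about 9 N. It was let go swung out about 0.45 rad, clear of the catch.
- **Swinging home:** I pushed the wall with shut fingers, about 60 mm in from the free end. The catch resisted with up to 16 N. The force then fell to about 3 N as it snapped, and rose to about 14 N at the stop.
- **Last checks:** In the final top view the catch's orange area matches its untouched position to the pixel, and the fork is round the post. After I backed off, the wrist force was below 1 N.
- **What went wrong or disagreed:** The first grip on the tab was too high, and I redid it before lifting. The post position worked out from the platform's corners was about 6 mm off the direct sighting. I used the direct sighting, and the contact with the post agreed with it to about 1 mm.
- **Not measured:** I did not measure the bystanders again at the end; the arm and the carrier stayed away from them.

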